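Lock the flask carrier with its linch pin

TASK

Lock the denture flask carrier: pick up the linch pin by its black grip, find the square hole in the drilled post with its nose and push it gently through until its head is fully home against the post. Then flip the sprung ring over the top of the post and down past the pin's end until it snaps flat, and leave the pin so. Do not force anything against the post, and leave the other things on the bench where they are.

Things in the scene. Friction and masses are not known exactly. Their poses are not given: they have to be found in the camera images.
- carrier: Fixed steel flask carrier, brass flask inside; origin under the centre of its 112 x 210 mm base, z up. A yoke bar (top 78 mm up) runs along y between two posts. The one at +80 mm y, with the brass wing nut, is not used; the square-headed one at about -80 mm y is drilled along x. It stands fixed, but may sit up to 9 mm to either side of there along y: feel for it.
- hole (a point): DRAWN mouth of the drilled post's 11.5 mm square through hole, 99 mm up, in its front face; axes as the carrier: x points into the hole, the way the pin goes. Height, x and direction are true, but the real hole is up to 9 mm to either side along y, unmeasured. The post's head is 26 mm deep (x), 28 mm wide (y), its top 16 mm above the hole's axis.
- pin_grip (a point): Centre of the black grip tab of the loose linch pin (about 0.14 kg), which lies level on the worktop, axis 14 mm up. x points along the pin to its nose, y across, z up. The tab is 14 mm wide (y), 28 mm high, from 22 mm behind this point to 40 mm ahead. Pinch it across y here or farther back: the ring stands up ahead.
- pin_shoulder (a point): On the pin's axis in the front face of its steel head (22 mm wide, 28 mm high), 54 mm ahead of pin_grip; same axes. From here the 10 x 10 mm shank runs 44 mm forward, its last 3 mm tapering to 8 x 8 mm. Fully home, this face rests on the post's front face and the nose stands out 18 mm beyond the post.
- ring_bow (a point): Middle of the ring's far end. The ring is a loop of 5 mm wire, 45 mm wide, hinged on the pin's head about an axle along y, on the pin's axis 8 mm behind the shoulder face; this point is 60 mm from the axle. Open, it stands up, leaning 20 degrees to the nose; its arms pass either side of the post as the pin goes in.
- ring (a joint): Angle of the ring (rad): 0 standing open, as at the start; 1.22 flipped flat in line with the pin, the bow beyond the nose. An over-centre spring holds it open (4 to 5 N at the bow to push it forward and down); past about 0.65 it snaps to 1.22 and is held there.
There are look-alikes about, which are no part of the job. What is shaped like the part that bears pin_grip but purple is not meant.

How it is judged:
By the outcome, as a careful person would: the job done as asked, in the order asked, and still so for the second after the job is handed in, with the robot touching nothing.
It also fails if it takes over 72 s, if anything falls off the work surface, if the arm or the gripper's body presses on something with over 40 N, if the wrist force passes 120 N, or if a joint passes its speed limit or range.

ROBOT

A 7-joint arm with a two-finger parallel gripper is mounted at the origin on a cart in front of the work surface, level with it; the furniture and walls round the work are solid. World frame = base frame: x ahead of the robot, y to its left, z up, the work surface at z = 0. Lengths are in m, angles in rad, forces in N, time in s.
With the tool pointing down it reaches from about 0.35 to 0.9 m from the base axis. Payload 8.1 kg.
Tool frame: the origin (TCP) lies midway between the tips of the shut fingers; the grasp point (between the pads) lies 19 mm behind it (arm.hold_point_z is the z of the grasp point in the tool frame, in m); z points along the fingers, y is the line along which they close (so a half turn about z gives the same grasp; the last joint's range is limited). The gripper opens to 92 mm and grips with 3 to 60 N. Pads are 19 mm wide; open, the fingers measure 130 mm over their backs; the gripper's body (75 mm by 190 mm) begins 47 mm behind the grasp point.
Start: joints at [-1.389, 0.434, 0.025, 1.573, -0.012, 1.134, -0.075], TCP at [0.176, 0.6, 0.227] pointing down, gripper open.
Joint ranges: [-2.62, 2.62], [-0.44, 2.09], [-1.27, 1.32], [0.08, 2.57], [-1.32, 4.46], [0.12, 2], [-2.74, 2.74]. Speed limits (rad/s): [2.22, 2.22, 3.01, 3.01, 3.14, 3.14, 3.14].

INTERFACE

Orientations are given as a rotation vector (axis times angle).
In Python, from cell import arm, get_image, camera_params, job gives the robot as it stands.
- The arm moves only by the tool send_rows, never from a script. Its argument "deltas" is a list of rows, each a list of 3 entries, a list of its own where there are three numbers: the shift along the world's x, y, z in m, then the turn, a rotation vector about the world's x, y, z in rad, then the finger opening in m, from 0 to 0.0918. In form: [[[tx, ty, tz], [ax, ay, az], gripper], ...]. A call has exactly 10 rows; each row shifts and turns the commanded pose from where the row before left it; what a row does not reach is not made up. A row lasts 1/10 s, in which the tool goes at most 50 mm and 8.59 degrees, less where a joint would pass 70% of its speed; a pose out of reach is approached as far as the arm can. A call with a gripper value outside its range is refused whole. The fingers move at their own pace and stop on an object; "force" is the grip in N (left out, the last holds). Time passes only in rows, so rows that do not move let the fingers close, or fill a call up. It gives the time, the measured TCP pose, the force and the opening at its end, in the units of the state.
- arm.observe(): the state, without advancing time (a new reading comes with each control period).
- get_image(name): name is "scene" or "top" or "wrist"; returns the picture (384x512x3 uint8, red, green, blue); there is no depth.
- camera_params(name): a dict with "fov_y" (degrees; the focal length in pixels is half the picture's height over the tangent of half this angle, whatever the lens; pixels are square), "cx", "cy" (the principal point, pixels), "rvec" (rotation vector, rad) and "tvec" (3), from world to camera coordinates, as OpenCV has them. Camera axes: x right, y down, z forward; pixel columns grow to the right and rows downward; lengths in m; the calibration is good to about 2 mm. A picture is of the moment at which its call begins: read the wrist's pose just before it. camera_params takes no time and is no camera call; for the wrist camera it gives the pose at the moment of the call.
- job.sign_off(): hands the job in, once; it reports no verdict.
The state is a dict: "clock": time; "joints": joint angles; "dq": joint speeds; "joint_efforts": joint torques, N m; "position": TCP position; "ee_rot": TCP orientation; "force": force on the tool from outside, world axes, zero at the start; "ft_torque": the same for the moment, N m; "width": opening from 0.0 (shut) to 1.0 (fully open).
Only numpy, scipy, OpenCV 4.12 (cv2) and the standard library are available. Lean on these libraries where they do the work, as an engineer would, in place of code of your own. Each camera call takes 0.05 s, during which the arm holds its last target. There are 200 camera calls.

## Working session

There is one attempt and no reset: what is moved stays moved. The work goes in short steps, Python scripts to look and compute and a tool call to move; the robot and the scene stay as the last step left them, time stands still between calls to the robot, and variables do not carry over. Pictures are saved under pics/ and viewed, on a budget of 10 in all, crops included, one or two more only if the job needs it, and the job is handed in when it is done.

Besides the shell and the picture viewer there is one more tool, called in YAML: its name, and indented under it one key for each argument. send_rows: Moves the arm, as the interface text tells. Its arguments: {"type":"object","properties":{"deltas":{"type":"array","items":{"type":"array"}},"force":{"type":"number"}},"required":["deltas"]}

```bash
ls; mkdir -p pics; python3 - <<'E'
from cell import arm, get_image, camera_params, job
import cv2
s=arm.observe();print(s, arm.hold_point_z)
for n in("scene","top"):
    im=get_image(n);cv2.imwrite(f"pics/{n}0.png",im[:,:,::-1]);p=camera_params(n);print(n,p)
E
```

```text
pics
{'clock': 0.0, 'joints': array([-1.38857048,  0.43523359,  0.02494965,  1.57408374, -0.01160364,
        1.13399865, -0.07509596]), 'dq': array([-7.28891076e-04,  6.68983535e-05,  1.25064888e-03, -1.66138606e-03,
        3.37373935e-03,  3.49241495e-04, -1.85811831e-03]), 'joint_efforts': array([ 5.04567215e-04, -6.67849731e+01,  9.84667428e-01, -3.14452851e+01,
       -6.05703495e-02,  4.31247451e-02,  1.77959864e-04]), 'position': array([0.17551689, 0.59932058, 0.22594327]), 'ee_rot': array([-4.45950635e-01, -3.10968399e+00,  2.47493879e-03]), 'force': array([ 0.36472487, -0.00405229,  0.40767124]), 'ft_torque': array([-0.03456086,  0.00817715,  0.02853501]), 'width': 0.9974323365399611} -0.0188
scene {'fov_y': 48.06449880181577, 'cx': 250.21524182020704, 'cy': 187.7450443543845, 'rvec': array([ 2.10617337, -1.26290436,  0.50986795]), 'tvec': array([-0.32361515,  0.35791012,  0.78832623])}
top {'fov_y': 53.11525243527882, 'cx': 250.54048154838503, 'cy': 189.83285798260545, 'rvec': array([ 2.12984981, -2.17192431,  0.10226244]), 'tvec': array([-0.06765519,  0.53635783,  0.88079447])}
```

View pics/scene0.png

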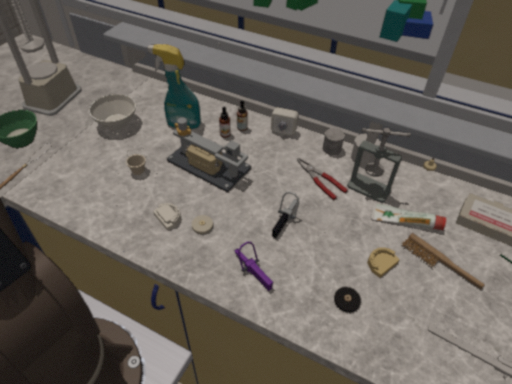

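View pics/top0.png

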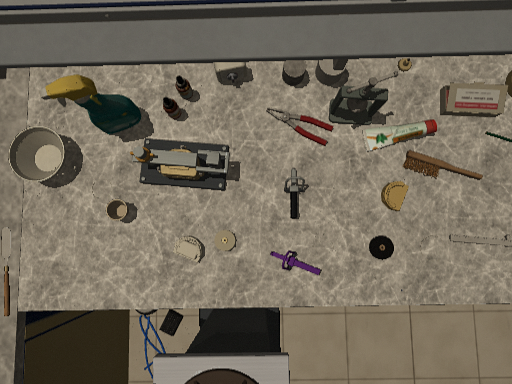

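The scene shows the carrier around (207,163) and the black-gripped pin at (287,215). In the top view they are at (187,163) and (295,193), with the wing nut at the left (+y) and the drilled post at about (215,158). I'll crop and measure.

```bash
cat > h.py <<'E'
import numpy as np, cv2
from cell import arm, get_image, camera_params, job
def ray(p,uv):
    R=cv2.Rodrigues(p["rvec"])[0]; f=192/np.tan(np.radians(p["fov_y"])/2)
    d=R.T@np.array([(uv[0]-p["cx"])/f,(uv[1]-p["cy"])/f,1.]); return -R.T@p["tvec"],d
def onz(p,uv,z):
    o,d=ray(p,uv); return o+d*(z-o[2])/d[2]
def proj(p,X):
    f=192/np.tan(np.radians(p["fov_y"])/2); c=cv2.Rodrigues(p["rvec"])[0]@np.array(X)+p["tvec"]
    return np.array([p["cx"]+f*c[0]/c[2],p["cy"]+f*c[1]/c[2]])
def tri(pa,ua,pb,ub):
    o1,d1=ray(pa,ua);o2,d2=ray(pb,ub);A=np.c_[d1,-d2];t=np.linalg.lstsq(A,o2-o1,rcond=None)[0]
    a=o1+t[0]*d1;b=o2+t[1]*d2;return (a+b)/2,np.linalg.norm(a-b)
E
python3 - <<'E'
from h import *
im=cv2.imread("pics/top0.png");p=camera_params("top")
hsv=cv2.cvtColor(im,cv2.COLOR_BGR2HSV)
m=(hsv[...,2]<45).astype(np.uint8); m[:,:270]=0;m[:,320:]=0;m[:160]=0;m[235:]=0
n,l,st,c=cv2.connectedComponentsWithStats(m)
for i in range(1,n):
    if st[i,4]>40:
        r=cv2.minAreaRect(np.argwhere(l==i)[:,::-1].astype(np.float32)); print(st[i],r)
        print(np.round([onz(p,b,.028) for b in cv2.boxPoints(r)],4).tolist(), onz(p,r[0],.028))
a=cv2.resize(im[130:230,130:330],None,fx=4,fy=4,interpolation=cv2.INTER_CUBIC)
s=cv2.imread("pics/scene0.png")
b=cv2.resize(s[110:240,160:310],None,fx=3.9,fy=3.9,interpolation=cv2.INTER_CUBIC)
cv2.imwrite("pics/c1.png",a);cv2.imwrite("pics/c2.png",b);print(b.shape)
E
```

```text
[284 187  21  32 218] ((293.0863037109375, 202.79188537597656), (20.09166717529297, 30.493738174438477), 4.085616588592529)
[[0.4686, -0.1509, 0.028], [0.5406, -0.1581, 0.028], [0.5362, -0.2054, 0.028], [0.4643, -0.1979, 0.028]] [ 0.50228977 -0.17808648  0.028     ]
(507, 585, 3)
```

View pics/c1.png

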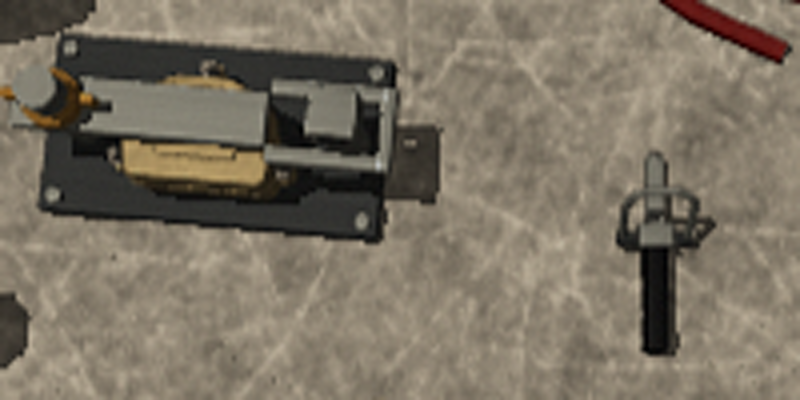

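The top crop shows the carrier base with corners at crop (62,38), (395,65), (380,240) and (40,208), and the post head at (330,112). The pin's grip runs from (658,352) to the head at (657,235), with the nose at (655,155).

View pics/c2.png

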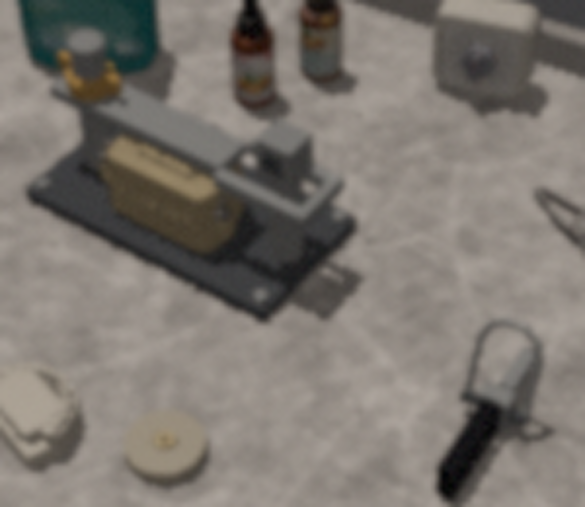

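```bash
python3 - <<'E'
from h import *
p=camera_params("top")
q=lambda x,y:(130+(x+.5)/4-.5,130+(y+.5)/4-.5)
for z in(.008,.015):
    C=np.array([onz(p,q(*u),z) for u in[(62,38),(395,65),(380,240),(40,208)]])
    print(z,np.round(C,4).tolist(),C.mean(0)); 
    print([np.linalg.norm(C[i]-C[i-1]).round(4) for i in range(4)])
    yv=(C[0]-C[1])+(C[3]-C[2]); xv=(C[0]-C[3])+(C[1]-C[2]); print("yaw",np.arctan2(-yv[0],yv[1]),np.arctan2(xv[1],xv[0]))
# post top, corners guess
for u in[(312,88),(357,88),(357,140),(308,136),(332,112)]: print(onz(p,q(*u),.115).round(4))
print("pin: rear,headL/R,nose",[onz(p,q(*u),z).round(4).tolist() for u,z in[((658,354),.028),((658,247),.028),((655,152),.017),((640,350),.028),((676,350),.028),((642,250),.028),((675,250),.028)]])
E
```

```text
0.008 [[0.6699, 0.182, 0.008], [0.6479, -0.025, 0.008], [0.5394, -0.0146, 0.008], [0.5635, 0.1941, 0.008]] [0.60519962 0.08416989 0.008     ]
[np.float64(0.1071), np.float64(0.2082), np.float64(0.109), np.float64(0.2101)]
yaw -0.11055298216211573 -0.10431055150500637
0.015 [[0.6681, 0.1799, 0.015], [0.6463, -0.0255, 0.015], [0.5386, -0.0152, 0.015], [0.5625, 0.192, 0.015]] [0.60386673 0.08280331 0.015     ]
[np.float64(0.1063), np.float64(0.2066), np.float64(0.1082), np.float64(0.2085)]
yaw -0.11055298216211591 -0.1043105515050067
[0.6109 0.0122 0.115 ]
[ 0.6103 -0.0124  0.115 ]
[ 0.5816 -0.0121  0.115 ]
[0.5844 0.0145 0.115 ]
[0.5973 0.0014 0.115 ]
pin: rear,headL/R,nose [[0.4661, -0.1794, 0.028], [0.5294, -0.1814, 0.028], [0.5884, -0.1824, 0.017], [0.4686, -0.1689, 0.028], [0.4682, -0.19, 0.028], [0.5278, -0.1719, 0.028], [0.5274, -0.1914, 0.028]]
```

The scene crop shows the post head inside the yoke's U-shaped frame, and the pin with its ring standing. The pin length checks out at 122 mm against 120, and the base at 107x208 against 112x210. Next is the wrist-camera mounting.

```bash
python3 - <<'E'
from h import *
s=arm.observe();p=camera_params("wrist");R=cv2.Rodrigues(p["rvec"])[0];T=cv2.Rodrigues(s["ee_rot"])[0]
o=-R.T@p["tvec"];print(p["fov_y"],"cam in tool",T.T@(o-s["position"]),"\nview axis tool",T.T@R.T[:,2],"img right in tool",T.T@R.T[:,0]);print(T)
E
```

```text
71.295106269235 cam in tool [ 0.07276662 -0.00060147 -0.15826988] 
view axis tool [-0.27019739 -0.00154067  0.96280372] img right in tool [-0.00100896  0.99999862  0.00131703]
[[-9.59701164e-01  2.81022416e-01 -2.77546790e-04]
 [ 2.81022522e-01  9.59700134e-01 -1.41251441e-03]
 [-1.30586521e-04 -1.43358862e-03 -9.99998964e-01]]
```

send_rows:
  deltas:
    - [[0.0205,-0.03,0],[0,0,0.009],0.0918]
    - [[0.0205,-0.03,0],[0,0,0.009],0.0918]
    - [[0.0205,-0.03,0],[0,0,0.009],0.0918]
    - [[0.0205,-0.03,0],[0,0,0.009],0.0918]
    - [[0.0205,-0.03,0],[0,0,0.009],0.0918]
    - [[0.0205,-0.03,0],[0,0,0.009],0.0918]
    - [[0.0205,-0.03,0],[0,0,0.009],0.0918]
    - [[0.0205,-0.03,0],[0,0,0.009],0.0918]
    - [[0.0205,-0.03,0],[0,0,0.009],0.0918]
    - [[0.0205,-0.03,0],[0,0,0.009],0.0918]

```text
clock: 1.1
position: [0.3811, 0.2983, 0.2266]
ee_rot: [-0.305, -3.127, 0.0]
force: [0.4, 0.0, 0.9]
width: 1.0
```

send_rows:
  deltas:
    - [[0.0205,-0.03,0],[0,0,0.009],0.0918]
    - [[0.0205,-0.03,0],[0,0,0.009],0.0918]
    - [[0.0205,-0.03,0],[0,0,0.009],0.0918]
    - [[0.0205,-0.03,0],[0,0,0.009],0.0918]
    - [[0.0205,-0.03,0],[0,0,0.009],0.0918]
    - [[0.0205,-0.03,0],[0,0,0.009],0.0918]
    - [[0.0205,-0.03,0],[0,0,0.009],0.0918]
    - [[0.0205,-0.03,0],[0,0,0.009],0.0918]
    - [[0.0205,-0.03,0],[0,0,0.009],0.0918]
    - [[0,0,0],[0,0,0],0.0918]

```text
clock: 2.1
position: [0.5669, 0.0242, 0.2265]
ee_rot: [0.189, 3.135, -0.005]
force: [0.3, -1.1, -0.2]
width: 1.0
```

```bash
python3 - <<'E'
from h import *
import pickle
s=arm.observe();p=camera_params("wrist");im=get_image("wrist")[:,:,::-1];cv2.imwrite("pics/w1.png",im);pickle.dump((s,p),open("w1.pkl","wb"))
print(s["clock"],s["position"],cv2.Rodrigues(s["ee_rot"])[0][:2,:2],s["force"])
cv2.imwrite("pics/w1b.png",cv2.resize(im,(800,600),interpolation=cv2.INTER_CUBIC))
E
```

```text
2.1 [0.56690944 0.02415694 0.22650708] [[-0.99276091  0.1201043 ]
 [ 0.12010126  0.99275713]] [ 0.27898212 -1.14644523 -0.151459  ]
```

View pics/w1b.png

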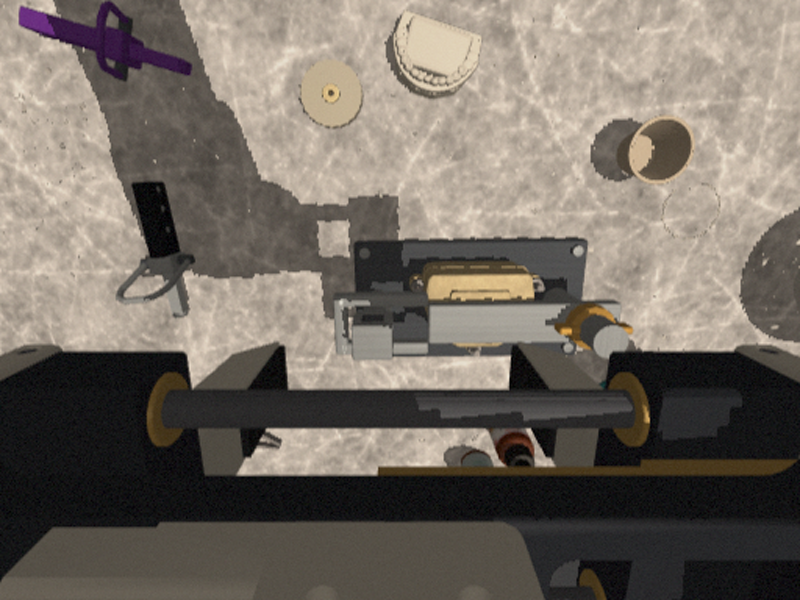

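The wrist view shows the carrier base edge from (354,241) to (587,238), the post head at about (372,340), and the pin's grip at (155,218) with its nose at (180,315). I'll enlarge the post and the pin.

```bash
python3 - <<'E'
from h import *
im=cv2.imread("pics/w1.png")
a=cv2.resize(im[180:235,205:275],None,fx=6,fy=6,interpolation=cv2.INTER_CUBIC)
b=cv2.resize(im[110:210,70:130],None,fx=6,fy=6,interpolation=cv2.INTER_CUBIC)
o=np.zeros((600,790,3),np.uint8);o[:330,:420]=a;o[:600,425:785]=b
for k in range(0,600,60):cv2.line(o,(420,k),(425,k),(0,255,0),1)
cv2.imwrite("pics/w1c.png",o)
E
```

```text
(no output)
```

View pics/w1c.png

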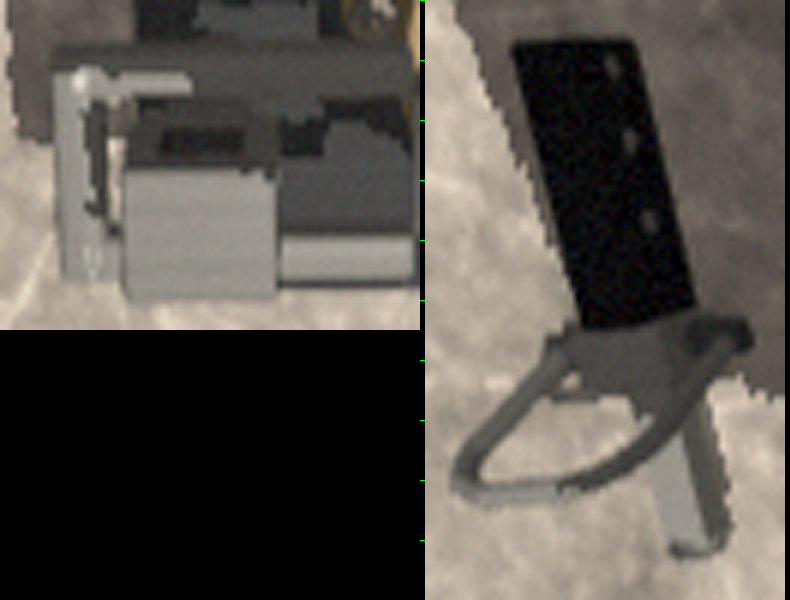

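```bash
python3 - <<'E'
from h import *
import pickle
s,p=pickle.load(open("w1.pkl","rb"))
A=lambda x,y:(205+(x+.5)/6-.5,180+(y+.5)/6-.5)
B=lambda x,y:(70+(x-425+.5)/6-.5,110+(y+.5)/6-.5)
C=np.array([onz(p,A(*u),.115) for u in[(124,170),(279,170),(278,298),(126,298)]])
print(C.round(4).tolist(),C.mean(0)); print([np.linalg.norm(C[i]-C[i-1]).round(4) for i in range(4)])
d=C[1]-C[0]+C[2]-C[3];print("yaw",np.arctan2(-d[0],d[1]))
f=(C[0]+C[1])/2;print("front mid",f)
# base front edge at z~.01, full px
E=[onz(p,(u*.64,v*.64),.01) for u,v in[(354,241),(587,238)]];d=E[1]-E[0];print("base",np.round(E,4),np.linalg.norm(d),np.arctan2(-d[0],d[1]))
lt=[onz(p,B(*u),.028) for u in[(513,45),(582,328)]];rb=[onz(p,B(*u),0.0) for u in[(640,42),(696,305)]]
print("tab left",np.round(lt,4),"right",np.round(rb,4)); 
for L in(lt,rb): d=L[1]-L[0];print(np.linalg.norm(d),"yaw",np.arctan2(d[1],d[0]))
print("nose",onz(p,B(675,552),.018),onz(p,B(715,548),.010))
E
```

```text
[[0.5835, -0.0105, 0.115], [0.5868, 0.0168, 0.115], [0.6111, 0.0135, 0.115], [0.6078, -0.0139, 0.115]] [0.59731395 0.00148164 0.115     ]
[np.float64(0.0246), np.float64(0.0275), np.float64(0.0246), np.float64(0.0276)]
yaw -0.1197627587618842
front mid [0.58514134 0.00312559 0.115     ]
base [[ 0.5399 -0.0136  0.01  ]
 [ 0.5623  0.1931  0.01  ]] 0.20793430207948238 -0.10801728052216715
tab left [[ 0.4684 -0.1861  0.028 ]
 [ 0.5298 -0.1886  0.028 ]] right [[ 0.4693 -0.1739  0.    ]
 [ 0.5304 -0.177   0.    ]]
0.06145536487215227 yaw -0.04063022828854959
0.0612570048795721 yaw -0.051146832755255105
nose [ 0.58633595 -0.18786204  0.018     ] [ 0.58851578 -0.1826418   0.01      ]
```

Both cameras put the post centre at (0.597, 0.0015), about 3 mm towards -y of the drawn position, with the carrier yaw at about -0.11. The pin grip is at about (0.490, -0.181) with yaw -0.04. I'll move over it.

send_rows:
  deltas:
    - [[-0.009,-0.023,-0.008],[0,0,0.009],0.0918]
    - [[-0.009,-0.023,-0.008],[0,0,0.009],0.0918]
    - [[-0.009,-0.023,-0.008],[0,0,0.009],0.0918]
    - [[-0.009,-0.023,-0.008],[0,0,0.009],0.0918]
    - [[-0.009,-0.023,-0.008],[0,0,0.009],0.0918]
    - [[-0.009,-0.023,-0.008],[0,0,0.009],0.0918]
    - [[-0.009,-0.023,-0.008],[0,0,0.009],0.0918]
    - [[-0.009,-0.023,-0.008],[0,0,0.009],0.0918]
    - [[-0.009,-0.023,-0.008],[0,0,0.009],0.0918]
    - [[0,0,0],[0,0,0],0.0918]

```text
clock: 3.15
position: [0.4818, -0.1791, 0.1538]
ee_rot: [-0.057, -3.139, 0.001]
force: [0.2, 0.5, -0.2]
width: 1.0
```

```bash
python3 - <<'E'
from h import *
import pickle
s=arm.observe();p=camera_params("wrist");im=get_image("wrist")[:,:,::-1];cv2.imwrite("pics/w2.png",im);pickle.dump((s,p),open("w2.pkl","wb"))
s=arm.observe()
T=cv2.Rodrigues(s["ee_rot"])[0];print(s["clock"],s["position"],"toolyaw",np.arctan2(-T[0,1],T[1,1]),T[:,2])
hsv=cv2.cvtColor(im,cv2.COLOR_BGR2HSV)
c=proj(p,(.49,-.181,.028)).round().astype(int);print(c)
m=(hsv[...,2]<40).astype(np.uint8)
n,l,st,_=cv2.connectedComponentsWithStats(m)
for i in range(1,n):
    if st[i,4]>150: print(st[i])
x0=max(c[0]-100,0);y0=max(c[1]-90,0);print(x0,y0)
cv2.imwrite("pics/w2b.png",cv2.resize(im[y0:y0+150,x0:x0+200],None,fx=4,fy=4,interpolation=cv2.INTER_CUBIC))
E
```

```text
3.2 [ 0.48294293 -0.17731407  0.15425662] toolyaw -0.03476555693331486 [-1.49926894e-03  5.36321253e-04 -9.99998732e-01]
[254 194]
[  35   84   57   54 2175]
[248 170  13  58 689]
[    0   222   512   162 41068]
154 104
```

View pics/w2b.png

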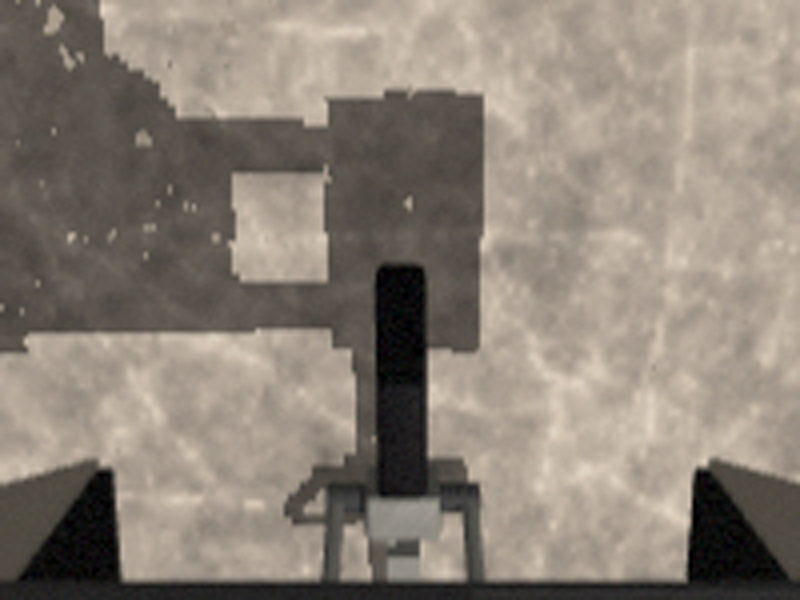

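The tab is at crop columns 376–426, with its rear edge at row 265 and the head at row 495. It is parallel to the tool and midway between the fingers.

```bash
python3 - <<'E'
from h import *
import pickle
s,p=pickle.load(open("w2.pkl","rb"))
q=lambda x,y:(154+(x+.5)/4-.5,104+(y+.5)/4-.5)
r=onz(p,q(401,266),.028);h=onz(p,q(403,495),.028);print(r,h,np.linalg.norm(h-r),np.arctan2(*(h-r)[[1,0]]))
print("corner width",[onz(p,q(x,380),.028)[1] for x in(376,427)])
E
```

```text
[ 0.46373625 -0.18012426  0.028     ] [ 0.53018138 -0.18205461  0.028     ] 0.06647316033244971 -0.02904369509806253
corner width [np.float64(-0.188263826857419), np.float64(-0.17412441361858258)]
```

send_rows:
  deltas:
    - [[0.001,-0.002,-0.015],[0,0,0],0.0918]
    - [[0.001,-0.0015,-0.02],[0,0,0],0.0918]
    - [[0,0,-0.02],[0,0,0],0.0918]
    - [[0,0,-0.02],[0,0,0],0.0918]
    - [[0,0,-0.02],[0,0,0],0.0918]
    - [[0,0,-0.02],[0,0,0],0.0918]
    - [[0,0,-0.012],[0,0,0],0.0918]
    - [[0,0,-0.008],[0,0,0],0.0918]
    - [[0,0,-0.005],[0,0,0],0.0918]
    - [[0,0,0],[0,0,0],0.0918]

```text
clock: 4.2
position: [0.4862, -0.1804, 0.0146]
ee_rot: [-0.051, -3.141, -0.0]
force: [-0.7, -0.9, 1.1]
width: 1.003
```

send_rows:
  deltas:
    - [[-0.001,-0.0005,-0.005],[0,0,0],0.0918]
    - [[0,0,-0.005],[0,0,0],0.0918]
    - [[0,0,0],[0,0,0],0.04]
    - [[0,0,0],[0,0,0],0.03]
    - [[0,0,0],[0,0,0],0.02]
    - [[0,0,0],[0,0,0],0.01]
    - [[0,0,0],[0,0,0],0.005]
    - [[0,0,0],[0,0,0],0.005]
    - [[0,0,0],[0,0,0],0.005]
    - [[0,0,0],[0,0,0],0.005]
  force: 40

```text
clock: 5.2
position: [0.4851, -0.1812, 0.0048]
ee_rot: [-0.052, -3.141, -0.0]
force: [-0.2, 0.3, -0.6]
width: 0.357
```

```bash
cat > st.py <<'E'
from h import *
s=arm.observe();T=cv2.Rodrigues(s["ee_rot"])[0]
print(s["clock"],s["position"].round(4),"yaw",np.arctan2(-T[0,1],T[1,1]).round(4),"tz",T[:,2].round(4),"F",s["force"].round(2),"M",s["ft_torque"].round(3),"w",round(s["width"]*91.8,2))
ax=np.array([np.cos(-.109),np.sin(-.109)]);c=np.array([.5844,.0028]);d=s["position"][:2]-c
print("carrier rel: along x",(d@ax).round(4),"lateral y",(d@[-ax[1],ax[0]]).round(4))
E
python3 st.py
```

```text
5.2 [ 0.4851 -0.1812  0.0048] yaw -0.0329 tz [ 0.  0. -1.] F [-0.2   0.31 -0.57] M [ 0.018 -0.018 -0.006] w 32.74
carrier rel: along x -0.0787 lateral y -0.1937
```

Still closing (33 mm); the tab is 14 mm.

send_rows:
  deltas:
    - [[0,0,0],[0,0,0],0.005]
    - [[0,0,0],[0,0,0],0.005]
    - [[0,0,0],[0,0,0],0.005]
    - [[0,0,0],[0,0,0],0.005]
    - [[0,0,0],[0,0,0],0.005]
    - [[0,0,0],[0,0,0],0.005]
    - [[0,0,0],[0,0,0],0.005]
    - [[0,0,0],[0,0,0],0.005]
    - [[0,0,0.01],[0,0,0],0.005]
    - [[0,0,0.02],[0,0,0],0.005]

```text
clock: 6.2
position: [0.484, -0.1809, 0.0344]
ee_rot: [-0.052, -3.138, -0.001]
force: [0.4, 0.4, -1.2]
width: 0.149
```

```bash
python3 st.py
```

```text
6.2 [ 0.484  -0.1809  0.0344] yaw -0.033 tz [-2.9e-03  6.0e-04 -1.0e+00] F [ 0.38  0.4  -1.2 ] M [0.047 0.072 0.023] w 13.7
carrier rel: along x -0.0799 lateral y -0.1936
```

Pin held: width is 13.7 mm, and the weight shows in the force. Next: carry it to in front of the post.

send_rows:
  deltas:
    - [[-0.01,0,0.019],[0,0,0],0.005]
    - [[-0.01,0,0.019],[0,0,0],0.005]
    - [[-0.009,0.003,0.018],[0,0,-0.006],0.005]
    - [[0,0.025,0],[0,0,-0.01],0.005]
    - [[0,0.03,0],[0,0,-0.01],0.005]
    - [[0,0.035,0],[0,0,-0.01],0.005]
    - [[0,0.035,0],[0,0,-0.01],0.005]
    - [[0,0.03,0],[0,0,-0.01],0.005]
    - [[0,0.025,0],[0,0,-0.01],0.005]
    - [[0,0.013,0],[0,0,-0.01],0.005]

```text
clock: 7.2
position: [0.456, 0.0173, 0.0913]
ee_rot: [0.167, 3.137, 0.001]
force: [0.1, -0.6, 0.1]
width: 0.149
```

send_rows:
  deltas:
    - [[0,0.001,0],[0,0,0],0.005]
    - [[0,0,0],[0,0,0],0.005]
    - [[0,0,0],[0,0,0],0.005]
    - [[0,0,0],[0,0,0],0.005]
    - [[0,0,0],[0,0,0],0.005]
    - [[0,0,0],[0,0,0],0.005]
    - [[0,0,0],[0,0,0],0.005]
    - [[0,0,0],[0,0,0],0.005]
    - [[0,0,0],[0,0,0],0.005]
    - [[0,0,0],[0,0,0],0.005]

```text
clock: 8.2
position: [0.4561, 0.0158, 0.0907]
ee_rot: [-0.171, -3.137, 0.0]
force: [1.1, 0.1, -0.7]
width: 0.154
```

```bash
python3 st.py; python3 - <<'E'
from h import *
import pickle
P={}
for n in("wrist","scene","top"):
    P[n]=camera_params(n);cv2.imwrite(f"pics/{n}3.png",get_image(n)[:,:,::-1])
P["s"]=arm.observe();pickle.dump(P,open("w3.pkl","wb"))
s=P["s"]["position"]
a=cv2.imread("pics/wrist3.png");t=cv2.imread("pics/top3.png");sc=cv2.imread("pics/scene3.png")
for n in P:
    if n!="s":print(n,proj(P[n],(.584,.003,.099)),proj(P[n],s))
o=np.zeros((600,800,3),np.uint8)
o[:300,:400]=cv2.resize(a,(400,300));
o[:300,400:]=cv2.resize(t[130:230,140:273],(400,300),interpolation=cv2.INTER_CUBIC)
o[300:,:400]=cv2.resize(sc[115:215,160:293],(400,300),interpolation=cv2.INTER_CUBIC)
o[300:,400:]=cv2.resize(a[150:250,190:323],(400,300),interpolation=cv2.INTER_CUBIC)
cv2.imwrite("pics/m3.png",o)
E
```

```text
8.2 [0.4561 0.0158 0.0907] yaw -0.1088 tz [-1.e-04 -0.e+00 -1.e+00] F [ 1.05  0.15 -0.69] M [ 0.065  0.064 -0.022] w 14.14
carrier rel: along x -0.1289 lateral y -0.001
wrist [257.25383613 398.54277897] [255.79036017 234.62140507]
scene [229.21281583 153.03896493] [197.23572551 186.50119312]
top [212.81035587 164.99684237] [207.82076457 223.141703  ]
```

View pics/m3.png

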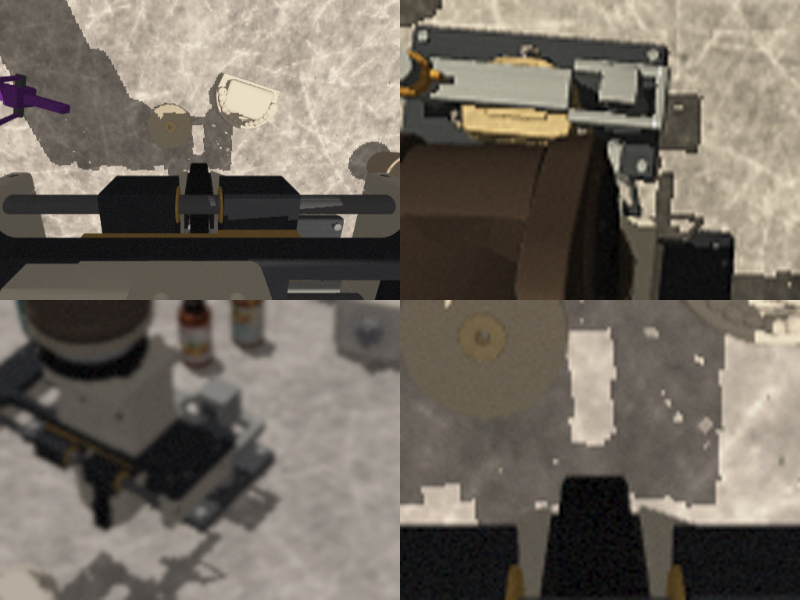

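The pin is held straight; the hole is hidden by the arm in all views, so from here I go by feel. I'll correct the height and lateral offset and advance to just short of contact.

send_rows:
  deltas:
    - [[0.002,0.001,-0.001],[0,0,0],0.005]
    - [[0.002,0,0],[0,0,0],0.005]
    - [[0.002,-0.0002,0],[0,0,0],0.005]
    - [[0.002,-0.0002,0],[0,0,0],0.005]
    - [[0.002,-0.0002,0],[0,0,0],0.005]
    - [[0.002,-0.0003,0],[0,0,0],0.005]
    - [[0.002,-0.0003,0],[0,0,0],0.005]
    - [[0.001,-0.0001,0],[0,0,0],0.005]
    - [[0,0,0],[0,0,0],0.005]
    - [[0,0,0],[0,0,0],0.005]

```text
clock: 9.35
position: [0.4711, 0.0155, 0.0897]
ee_rot: [-0.171, -3.137, -0.0]
force: [-0.5, -0.5, -1.3]
width: 0.152
```

```bash
python3 st.py
```

```text
9.35 [0.4711 0.0155 0.0897] yaw -0.1089 tz [-1.e-04  0.e+00 -1.e+00] F [-0.54 -0.55 -1.31] M [-0.041  0.049  0.009] w 13.92
carrier rel: along x -0.114 lateral y 0.0003
```

send_rows:
  deltas:
    - [[0.001,-0.0001,0],[0,0,0],0.005]
    - [[0.001,-0.0001,0],[0,0,0],0.005]
    - [[0.001,-0.0001,0],[0,0,0],0.005]
    - [[0.001,-0.0001,0],[0,0,0],0.005]
    - [[0.001,-0.0001,0],[0,0,0],0.005]
    - [[0.001,-0.0001,0],[0,0,0],0.005]
    - [[0.001,-0.0001,0],[0,0,0],0.005]
    - [[0.001,-0.0001,0],[0,0,0],0.005]
    - [[0,-0.0001,0],[0,0,0],0.005]
    - [[0,0,0],[0,0,0],0.005]

```text
clock: 10.35
position: [0.4791, 0.0146, 0.0897]
ee_rot: [-0.171, -3.137, 0.0]
force: [-0.2, 0.0, -1.1]
width: 0.147
```

```bash
python3 st.py
```

```text
10.35 [0.4791 0.0146 0.0897] yaw -0.1089 tz [-0. -0. -1.] F [-0.18  0.01 -1.06] M [ 0.039  0.065 -0.019] w 13.52
carrier rel: along x -0.106 lateral y 0.0003
```

send_rows:
  deltas:
    - [[0.001,-0.0001,0],[0,0,0],0.005]
    - [[0.001,-0.0001,0],[0,0,0],0.005]
    - [[0.001,-0.0001,0],[0,0,0],0.005]
    - [[0.001,-0.0001,0],[0,0,0],0.005]
    - [[0.001,-0.0001,0],[0,0,0],0.005]
    - [[0,0,0],[0,0,0],0.005]
    - [[0,0,0],[0,0,0],0.005]
    - [[0,0,0],[0,0,0],0.005]
    - [[0,0,0],[0,0,0],0.005]
    - [[0,0,0],[0,0,0],0.005]

```text
clock: 11.35
position: [0.4841, 0.0141, 0.0898]
ee_rot: [-0.171, -3.137, -0.0]
force: [-0.3, -0.8, -1.5]
width: 0.148
```

```bash
python3 st.py
```

```text
11.35 [0.4841 0.0141 0.0898] yaw -0.1089 tz [ 0.e+00  1.e-04 -1.e+00] F [-0.29 -0.84 -1.52] M [ 0.015  0.094 -0.004] w 13.54
carrier rel: along x -0.1009 lateral y 0.0004
```

send_rows:
  deltas:
    - [[0.001,-0.0001,0],[0,0,0],0.005]
    - [[0.001,-0.0001,0],[0,0,0],0.005]
    - [[0.001,-0.0001,0],[0,0,0],0.005]
    - [[0.001,-0.0001,0],[0,0,0],0.005]
    - [[0.001,-0.0001,0],[0,0,0],0.005]
    - [[0.001,-0.0001,0],[0,0,0],0.005]
    - [[0,-0.0001,0],[0,0,0],0.005]
    - [[0,0,0],[0,0,0],0.005]
    - [[0,0,0],[0,0,0],0.005]
    - [[0,0,0],[0,0,0],0.005]

```text
clock: 12.35
position: [0.4901, 0.0134, 0.0898]
ee_rot: [-0.171, -3.137, -0.0]
force: [0.3, 0.1, -2.0]
width: 0.15
```

```bash
python3 st.py
```

```text
12.35 [0.4901 0.0134 0.0898] yaw -0.1088 tz [ 0.e+00  1.e-04 -1.e+00] F [ 0.31  0.08 -1.95] M [0.015 0.034 0.037] w 13.76
carrier rel: along x -0.0949 lateral y 0.0003
```

About 9 mm past the face plane with no resistance, so the nose is in the hole. Continuing.

send_rows:
  deltas:
    - [[0.0015,-0.0002,0],[0,0,0],0.005]
    - [[0.0015,-0.0002,0],[0,0,0],0.005]
    - [[0.0015,-0.0001,0],[0,0,0],0.005]
    - [[0.0015,-0.0002,0],[0,0,0],0.005]
    - [[0.0015,-0.0002,0],[0,0,0],0.005]
    - [[0.0015,-0.0001,0],[0,0,0],0.005]
    - [[0.0015,-0.0002,0],[0,0,0],0.005]
    - [[0.0015,-0.0001,0],[0,0,0],0.005]
    - [[0,0,0],[0,0,0],0.005]
    - [[0,0,0],[0,0,0],0.005]

```text
clock: 13.35
position: [0.5021, 0.0121, 0.0897]
ee_rot: [-0.171, -3.137, -0.0]
force: [0.1, 0.7, -2.4]
width: 0.149
```

```bash
python3 st.py
```

```text
13.35 [0.5021 0.0121 0.0897] yaw -0.1089 tz [-1.e-04  0.e+00 -1.e+00] F [ 0.07  0.66 -2.37] M [0.035 0.018 0.025] w 13.64
carrier rel: along x -0.0829 lateral y 0.0003
```

send_rows:
  deltas:
    - [[0.002,-0.0002,-0.0003],[0,0,0],0.005]
    - [[0.002,-0.0002,0],[0,0,0],0.005]
    - [[0.002,-0.0002,0],[0,0,0],0.005]
    - [[0.002,-0.0003,0],[0,0,0],0.005]
    - [[0.002,-0.0002,0],[0,0,0],0.005]
    - [[0.002,-0.0002,0],[0,0,0],0.005]
    - [[0.002,-0.0002,0],[0,0,0],0.005]
    - [[0.002,-0.0003,0],[0,0,0],0.005]
    - [[0,0,0],[0,0,0],0.005]
    - [[0,0,0],[0,0,0],0.005]

```text
clock: 14.35
position: [0.5181, 0.0103, 0.0894]
ee_rot: [-0.171, -3.137, -0.0]
force: [-0.2, -0.7, -1.6]
width: 0.148
```

```bash
python3 st.py
```

```text
14.35 [0.5181 0.0103 0.0894] yaw -0.109 tz [-1.e-04  0.e+00 -1.e+00] F [-0.22 -0.68 -1.6 ] M [ 0.02   0.023 -0.017] w 13.57
carrier rel: along x -0.0667 lateral y 0.0002
```

send_rows:
  deltas:
    - [[0.0005,0,0],[0,0,0],0.005]
    - [[0.0005,-0.0001,0],[0,0,0],0.005]
    - [[0.0005,0,0],[0,0,0],0.005]
    - [[0.0005,-0.0001,0],[0,0,0],0.005]
    - [[0.0005,0,0],[0,0,0],0.005]
    - [[0.0005,-0.0001,0],[0,0,0],0.005]
    - [[0.0005,0,0],[0,0,0],0.005]
    - [[0.0005,-0.0001,0],[0,0,0],0.005]
    - [[0.0005,-0.0001,0],[0,0,0],0.005]
    - [[0,0,0],[0,0,0],0.005]

```text
clock: 15.35
position: [0.5227, 0.0098, 0.0894]
ee_rot: [0.171, 3.137, 0.0]
force: [-0.5, -0.9, -1.6]
width: 0.146
```

```bash
python3 st.py
```

```text
15.35 [0.5227 0.0098 0.0894] yaw -0.1089 tz [ 1.e-04  0.e+00 -1.e+00] F [-0.55 -0.89 -1.61] M [ 0.048  0.057 -0.006] w 13.43
carrier rel: along x -0.0621 lateral y 0.0002
```

send_rows:
  deltas:
    - [[0.0004,0,0],[0,0,0],0.005]
    - [[0.0004,-0.0001,0],[0,0,0],0.005]
    - [[0.0004,0,0],[0,0,0],0.005]
    - [[0.0004,-0.0001,0],[0,0,0],0.005]
    - [[0.0004,0,0],[0,0,0],0.005]
    - [[0.0004,-0.0001,0],[0,0,0],0.005]
    - [[0.0004,0,0],[0,0,0],0.005]
    - [[0,0,0],[0,0,0],0.005]
    - [[0,0,0],[0,0,0],0.005]
    - [[0,0,0],[0,0,0],0.005]

```text
clock: 16.35
position: [0.5254, 0.0095, 0.0894]
ee_rot: [-0.171, -3.137, -0.0]
force: [-0.3, 0.3, -1.6]
width: 0.149
```

```bash
python3 st.py
```

```text
16.35 [0.5254 0.0095 0.0894] yaw -0.1089 tz [-1.e-04  0.e+00 -1.e+00] F [-0.3   0.32 -1.64] M [ 0.051  0.112 -0.038] w 13.7
carrier rel: along x -0.0594 lateral y 0.0003
```

send_rows:
  deltas:
    - [[0.0004,0,0],[0,0,0],0.005]
    - [[0.0004,-0.0001,0],[0,0,0],0.005]
    - [[0.0004,0,0],[0,0,0],0.005]
    - [[0.0004,-0.0001,0],[0,0,0],0.005]
    - [[0.0004,0,0],[0,0,0],0.005]
    - [[0,0,0],[0,0,0],0.005]
    - [[0,0,0],[0,0,0],0.005]
    - [[0,0,0],[0,0,0],0.005]
    - [[0,0,0],[0,0,0],0.005]
    - [[0,0,0],[0,0,0],0.005]

```text
clock: 17.35
position: [0.5254, 0.0096, 0.089]
ee_rot: [-0.17, -3.133, -0.0]
force: [-8.1, 2.0, 2.3]
width: 0.147
```

```bash
python3 st.py
```

```text
17.35 [0.5254 0.0096 0.089 ] yaw -0.1087 tz [-3.7e-03  4.0e-04 -1.0e+00] F [-8.1   1.98  2.34] M [ 0.221  1.488 -0.049] w 13.51
carrier rel: along x -0.0594 lateral y 0.0003
```

Shoulder contact: 8 N with the command 2 mm past it, at the predicted depth (-0.059). I'll relax the push and open the fingers.

send_rows:
  deltas:
    - [[-0.0005,0,0],[0,0,0],0.005]
    - [[-0.0005,0,0],[0,0,0],0.005]
    - [[0,0,0],[0,0,0],0.02]
    - [[0,0,0],[0,0,0],0.05]
    - [[0,0,0],[0,0,0],0.05]
    - [[0,0,0],[0,0,0],0.05]
    - [[0,0,0],[0,0,0],0.05]
    - [[0,0,0],[0,0,0],0.05]
    - [[0,0,0],[0,0,0],0.05]
    - [[0,0,0],[0,0,0],0.05]

```text
clock: 18.35
position: [0.5264, 0.0093, 0.0895]
ee_rot: [0.171, 3.137, 0.0]
force: [0.6, -0.3, -0.3]
width: 0.546
```

send_rows:
  deltas:
    - [[0,0,0.006],[0,0,0],0.05]
    - [[0,0,0.012],[0,0,0],0.05]
    - [[0,0,0.02],[0,0,0],0.05]
    - [[0,0,0.02],[0,0,0],0.05]
    - [[0,0,0.02],[0,0,0],0.05]
    - [[0,0,0.02],[0,0,0],0.02]
    - [[0,0,0],[0,0,0],0.0]
    - [[0,0,0],[0,0,0],0.0]
    - [[0,0,0],[0,0,0],0.0]
    - [[0,0,0],[0,0,0],0.0]

```text
clock: 19.35
position: [0.5259, 0.0093, 0.1868]
ee_rot: [-0.171, -3.136, 0.0]
force: [-0.5, -0.3, 0.3]
width: 0.158
```

```bash
python3 st.py; python3 - <<'E'
from h import *
import pickle
p=camera_params("wrist");im=get_image("wrist")[:,:,::-1];cv2.imwrite("pics/w4.png",im);pickle.dump(p,open("w4.pkl","wb"))
ax=np.array([.9941,-.1088]);c=np.array([.5844,.0028])
for a,z in((-.008,.099),(0,.115),(.0125,.155),(.026,.115),(-.076,.113)):print(a,z,proj(p,[*(c+a*ax),z]))
cv2.imwrite("pics/w4b.png",cv2.resize(im,(800,600)))
E
```

```text
19.35 [0.5259 0.0093 0.1868] yaw -0.1088 tz [-1.4e-03 -2.0e-04 -1.0e+00] F [-0.55 -0.28  0.35] M [ 0.049  0.033 -0.02 ] w 14.52
carrier rel: along x -0.0589 lateral y 0.0001
-0.008 0.099 [255.39681109 244.28101744]
0 0.115 [255.42323719 259.4871365 ]
0.0125 0.155 [255.50481487 297.69733493]
0.026 0.115 [255.42006422 283.09641517]
-0.076 0.113 [255.42962467 181.95459893]
```

View pics/w4b.png

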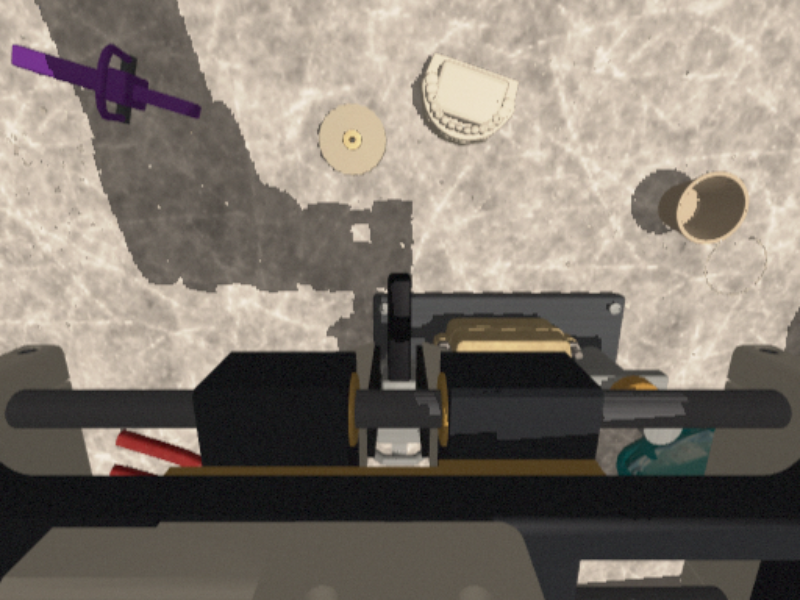

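The pin sits straight in the post and the fingers are nearly shut. Next I lower the shut fingertips to just below the bow height, behind the ring, and advance to just short of it.

send_rows:
  deltas:
    - [[0,0,-0.019],[0,0,0],0.0]
    - [[0,0,-0.019],[0,0,0],0.0]
    - [[0,0,0],[0,0,0],0.0]
    - [[0.007,-0.0008,0],[0,0,0],0.0]
    - [[0.007,-0.0008,0],[0,0,0],0.0]
    - [[0.007,-0.0007,0],[0,0,0],0.0]
    - [[0.007,-0.0008,0],[0,0,0],0.0]
    - [[0.007,-0.0008,0],[0,0,0],0.0]
    - [[0.007,-0.0007,0],[0,0,0],0.0]
    - [[0.007,-0.0008,0],[0,0,0],0.0]

```text
clock: 20.4
position: [0.576, 0.0038, 0.1494]
ee_rot: [-0.171, -3.137, -0.0]
force: [-0.3, -0.1, 0.6]
width: 0.006
```

send_rows:
  deltas:
    - [[0.002,-0.0002,0],[0,0,0],0.0]
    - [[0.002,-0.0002,0],[0,0,0],0.0]
    - [[0.002,-0.0002,0],[0,0,0],0.0]
    - [[0.002,-0.0002,0],[0,0,0],0.0]
    - [[0.002,-0.0003,0],[0,0,0],0.0]
    - [[0.002,-0.0002,0],[0,0,0],0.0]
    - [[0.001,-0.0001,0],[0,0,0],0.0]
    - [[0,0,0],[0,0,0],0.0]
    - [[0,0,0],[0,0,0],0.0]
    - [[0,0,0],[0,0,0],0.0]

```text
clock: 21.4
position: [0.5879, 0.0026, 0.1491]
ee_rot: [-0.171, -3.136, -0.0]
force: [-5.5, 0.7, -2.4]
width: 0.001
```

```bash
python3 st.py
```

```text
21.4 [0.5879 0.0026 0.1491] yaw -0.1088 tz [-1.1e-03  1.0e-04 -1.0e+00] F [-5.51  0.75 -2.39] M [0.207 1.133 0.018] w 0.09
carrier rel: along x 0.0035 lateral y 0.0002
```

The bow is met at 5.5 N, as expected for the spring. Following its arc.

send_rows:
  deltas:
    - [[0.0022,-0.0002,-0.0014],[0,0,0],0.0]
    - [[0.0022,-0.0002,-0.0014],[0,0,0],0.0]
    - [[0.0022,-0.0003,-0.0014],[0,0,0],0.0]
    - [[0.0022,-0.0002,-0.0014],[0,0,0],0.0]
    - [[0.0022,-0.0003,-0.0014],[0,0,0],0.0]
    - [[0.002,-0.0002,-0.0017],[0,0,0],0.0]
    - [[0.002,-0.0002,-0.0017],[0,0,0],0.0]
    - [[0.002,-0.0002,-0.0017],[0,0,0],0.0]
    - [[0.002,-0.0002,-0.0018],[0,0,0],0.0]
    - [[0,0,0],[0,0,0],0.0]

```text
clock: 22.4
position: [0.6079, 0.0004, 0.1354]
ee_rot: [0.171, 3.136, -0.0]
force: [-1.2, -0.3, 0.6]
width: 0.003
```

```bash
python3 st.py
```

```text
22.4 [6.079e-01 4.000e-04 1.354e-01] yaw -0.109 tz [ 5.e-04 -1.e-04 -1.e+00] F [-1.22 -0.26  0.56] M [0.058 0.239 0.018] w 0.26
carrier rel: along x 0.0236 lateral y 0.0002
```

send_rows:
  deltas:
    - [[0.0015,-0.0002,-0.0015],[0,0,0],0.0]
    - [[0.0015,-0.0001,-0.0015],[0,0,0],0.0]
    - [[0.0015,-0.0002,-0.0018],[0,0,0],0.0]
    - [[0.0015,-0.0001,-0.0018],[0,0,0],0.0]
    - [[0.0015,-0.0002,-0.0018],[0,0,0],0.0]
    - [[0.0015,-0.0002,-0.0018],[0,0,0],0.0]
    - [[0.0015,-0.0002,-0.0018],[0,0,0],0.0]
    - [[0.0015,-0.0002,-0.0018],[0,0,0],0.0]
    - [[0,0,0],[0,0,0],0.0]
    - [[0,0,0],[0,0,0],0.0]

```text
clock: 23.4
position: [0.6194, -0.0009, 0.1217]
ee_rot: [-0.171, -3.137, -0.0]
force: [0.1, -0.2, 1.3]
width: 0.006
```

```bash
python3 st.py
```

```text
23.4 [ 0.6194 -0.0009  0.1217] yaw -0.1089 tz [-1.e-04  0.e+00 -1.e+00] F [ 0.12 -0.25  1.29] M [0.005 0.004 0.002] w 0.6
carrier rel: along x 0.0352 lateral y 0.0001
```

The force is gone. Lifting straight up and backing off to look.

send_rows:
  deltas:
    - [[0,0,0.01],[0,0,0],0.0]
    - [[0,0,0.02],[0,0,0],0.0]
    - [[0,0,0.03],[0,0,0],0.0]
    - [[0,0,0.03],[0,0,0],0.0]
    - [[-0.02,-0.01,0.02],[0,0,0],0.0]
    - [[-0.035,-0.03,0],[0,0,0],0.0]
    - [[-0.035,-0.035,0],[0,0,0],0.0]
    - [[-0.035,-0.035,0],[0,0,0],0.0]
    - [[-0.03,-0.03,0],[0,0,0],0.0]
    - [[-0.03,-0.03,0],[0,0,0],0.0]

```text
clock: 24.4
position: [0.433, -0.1721, 0.2327]
ee_rot: [0.172, 3.135, 0.0]
force: [0.9, 0.2, -0.5]
width: 0.004
```

send_rows:
  deltas:
    - [[-0.03,-0.03,0],[0,0,0],0.0]
    - [[-0.03,-0.03,0],[0,0,0],0.0]
    - [[0,-0.03,0],[0,0,0],0.0]
    - [[0,-0.03,0],[0,0,0],0.0]
    - [[0,0,0],[0,0,0],0.0]
    - [[0,0,0],[0,0,0],0.0]
    - [[0,0,0],[0,0,0],0.0]
    - [[0,0,0],[0,0,0],0.0]
    - [[0,0,0],[0,0,0],0.0]
    - [[0,0,0],[0,0,0],0.0]

```text
clock: 25.4
position: [0.3746, -0.2904, 0.2318]
ee_rot: [0.169, 3.137, 0.0]
force: [0.2, -0.4, -0.8]
width: 0.006
```

```bash
python3 st.py; python3 - <<'E'
from h import *
ax=np.array([.9941,-.1088]);c=np.array([.5844,.0028])
I={n:get_image(n)[:,:,::-1] for n in("top","scene")}
for n in I:
    cv2.imwrite(f"pics/{n}5.png",I[n]);p=camera_params(n)
    for k,a,z in(("bow flat",.052,.099),("bow open",.0125,.155),("nose",.044,.099),("shoulder",0,.113),("rear",-.076,.113)):print(n,k,proj(p,[*(c+a*ax),z]).round(1))
a=cv2.resize(I["top"][130:205,170:270],(800,600),interpolation=cv2.INTER_CUBIC)
b=cv2.resize(I["scene"][120:195,180:280],(800,600),interpolation=cv2.INTER_CUBIC)
cv2.imwrite("pics/m5.png",np.vstack([cv2.resize(a,(400,300)),cv2.resize(b,(400,300))]))
E
```

```text
25.4 [ 0.3746 -0.2904  0.2318] yaw -0.1079 tz [ 1.e-04  2.e-04 -1.e+00] F [ 0.24 -0.38 -0.82] M [0.03  0.    0.055] w 0.53
carrier rel: along x -0.1766 lateral y -0.3142
top bow flat [215.3 141.9]
top bow open [210.3 154. ]
top nose [214.9 145.4]
top shoulder [212.1 163.7]
top rear [208.5 198.3]
scene bow flat [241.3 141.7]
scene bow open [231.8 132.9]
scene nose [239.5 143.4]
scene shoulder [229.2 148.8]
scene rear [210.3 166.4]
```

View pics/m5.png

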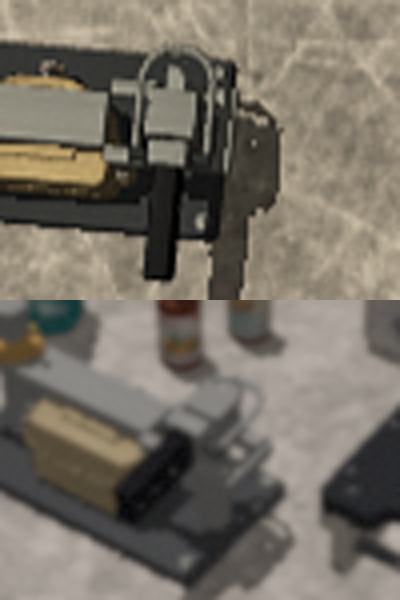

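Top view: the bow is at about (214.5,141.8) px, against (215.3,141.9) predicted flat. In the scene view it is at (242.5,142.5), against (241.3,141.7). The ring is flat, with the post and nose inside it. One close wrist look will show whether the head is still flush after release.

send_rows:
  deltas:
    - [[0.024,0.029,0.001],[0,0,0],0.0]
    - [[0.024,0.029,0],[0,0,0],0.0]
    - [[0.024,0.029,0],[0,0,0],0.0]
    - [[0.024,0.029,0],[0,0,0],0.0]
    - [[0.024,0.029,0],[0,0,0],0.0]
    - [[0.024,0.029,0],[0,0,0],0.0]
    - [[0.024,0.029,0],[0,0,0],0.0]
    - [[0.024,0.029,0],[0,0,0],0.0]
    - [[0.024,0.029,0],[0,0,0],0.0]
    - [[0.024,0.029,0],[0,0,0],0.0]

```text
clock: 26.5
position: [0.6152, 0.0006, 0.2326]
ee_rot: [-0.17, -3.137, 0.0]
force: [0.7, -0.8, 1.1]
width: 0.006
```

send_rows:
  deltas:
    - [[0,0,0],[0,0,0],0.0]
    - [[0,0,0],[0,0,0],0.0]
    - [[0,0,0],[0,0,0],0.0]
    - [[0,0,0],[0,0,0],0.0]
    - [[0,0,0],[0,0,0],0.0]
    - [[0,0,0],[0,0,0],0.0]
    - [[0,0,0],[0,0,0],0.0]
    - [[0,0,0],[0,0,0],0.0]
    - [[0,0,0],[0,0,0],0.0]
    - [[0,0,0],[0,0,0],0.0]

```text
clock: 27.5
position: [0.6144, -0.0009, 0.2328]
ee_rot: [0.171, 3.137, 0.0]
force: [0.4, -0.3, -0.3]
width: 0.007
```

```bash
python3 st.py; python3 - <<'E'
from h import *
import pickle
p=camera_params("wrist");im=get_image("wrist")[:,:,::-1];cv2.imwrite("pics/w6.png",im)
ax=np.array([.9941,-.1088]);c=np.array([.5844,.0028])
u0=proj(p,[*(c-.02*ax),.11]).astype(int);x0,y0=u0[0]-50,u0[1]-45;print(x0,y0)
for k,a,z in(("post front top",0,.115),("shoulder head top",0,.113),("head back top",-.014,.113),("rear top",-.076,.113),("rear bottom",-.076,.085)):print(k,((proj(p,[*(c+a*ax),z])-[x0,y0]+.5)*8-.5).round(1))
cv2.imwrite("pics/w6b.png",cv2.resize(im[y0:y0+75,x0:x0+100],(800,600),interpolation=cv2.INTER_CUBIC))
E
```

```text
27.5 [ 0.6144 -0.0009  0.2328] yaw -0.1088 tz [ 0.e+00  1.e-04 -1.e+00] F [ 0.36 -0.3  -0.3 ] M [ 0.016 -0.007 -0.038] w 0.64
carrier rel: along x 0.0302 lateral y -0.0004
205 94
post front top [409.6 528.4]
shoulder head top [409.5 526.1]
head back top [409.6 417.6]
rear top [ 409.8 -100.6]
rear bottom [409.1 -73.5]
```

View pics/w6b.png

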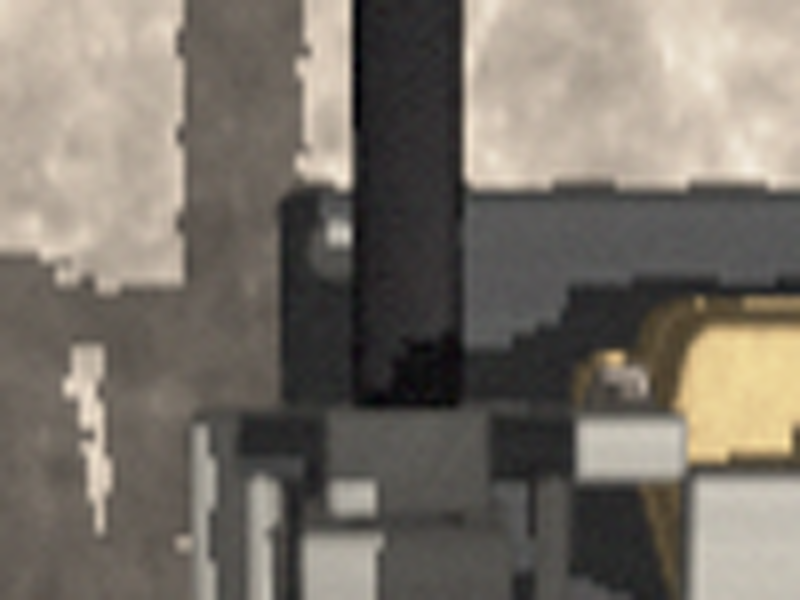

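The ring's arms are on both sides and the post edge is where predicted (row 528). The head's back edge is at row 407 against 417.6 predicted, and there is a thin dark line ahead of the head. The pin may stand about 1.4 mm off, so I'll nudge it home gently from the rear of the grip.

send_rows:
  deltas:
    - [[-0.018,0.002,0],[0,0,0],0.0]
    - [[-0.018,0.002,0],[0,0,0],0.0]
    - [[-0.018,0.002,0],[0,0,0],0.0]
    - [[-0.018,0.002,0],[0,0,0],0.0]
    - [[-0.018,0.002,0],[0,0,0],0.0]
    - [[-0.018,0.002,0],[0,0,0],0.0]
    - [[-0.018,0.002,0],[0,0,0],0.0]
    - [[-0.018,0.002,0],[0,0,0],0.0]
    - [[-0.015,0.0015,0],[0,0,0],0.0]
    - [[0,0,0],[0,0,0],0.0]

```text
clock: 28.55
position: [0.4539, 0.0168, 0.2328]
ee_rot: [-0.17, -3.136, -0.001]
force: [1.1, -0.0, 0.8]
width: 0.004
```

send_rows:
  deltas:
    - [[0,0,-0.02],[0,0,0],0.0]
    - [[0,0,-0.02],[0,0,0],0.0]
    - [[0,0,-0.025],[0,0,0],0.0]
    - [[0,0,-0.025],[0,0,0],0.0]
    - [[0,0,-0.02],[0,0,0],0.0]
    - [[0,0,-0.015],[0,0,0],0.0]
    - [[0,0,-0.015],[0,0,0],0.0]
    - [[0,0,0],[0,0,0],0.0]
    - [[0,0,0],[0,0,0],0.0]
    - [[0,0,0],[0,0,0],0.0]

```text
clock: 29.55
position: [0.4563, 0.0166, 0.0934]
ee_rot: [0.171, 3.136, 0.0]
force: [0.1, -0.2, -0.0]
width: 0.002
```

```bash
python3 st.py
```

```text
29.55 [0.4563 0.0166 0.0934] yaw -0.109 tz [ 1.3e-03  2.0e-04 -1.0e+00] F [ 0.06 -0.21 -0.01] M [0.094 0.022 0.017] w 0.18
carrier rel: along x -0.1289 lateral y -0.0002
```

Advance 38 mm to just short of the tab's rear, then slowly.

send_rows:
  deltas:
    - [[0.006,-0.0006,0],[0,0,0],0.0]
    - [[0.006,-0.0007,0],[0,0,0],0.0]
    - [[0.006,-0.0006,0],[0,0,0],0.0]
    - [[0.006,-0.0007,0],[0,0,0],0.0]
    - [[0.006,-0.0006,0],[0,0,0],0.0]
    - [[0.005,-0.0006,0],[0,0,0],0.0]
    - [[0.003,-0.0003,0],[0,0,0],0.0]
    - [[0,0,0],[0,0,0],0.0]
    - [[0,0,0],[0,0,0],0.0]
    - [[0,0,0],[0,0,0],0.0]

```text
clock: 30.55
position: [0.4932, 0.0126, 0.0927]
ee_rot: [-0.171, -3.137, -0.0]
force: [-1.3, -0.5, -0.6]
width: 0.007
```

send_rows:
  deltas:
    - [[0.0005,0,0],[0,0,0],0.0]
    - [[0.0005,-0.0001,0],[0,0,0],0.0]
    - [[0.0005,0,0],[0,0,0],0.0]
    - [[0.0005,-0.0001,0],[0,0,0],0.0]
    - [[0.0005,0,0],[0,0,0],0.0]
    - [[0.0005,-0.0001,0],[0,0,0],0.0]
    - [[0,0,0],[0,0,0],0.0]
    - [[0,0,0],[0,0,0],0.0]
    - [[0,0,0],[0,0,0],0.0]
    - [[0,0,0],[0,0,0],0.0]

```text
clock: 31.55
position: [0.4963, 0.0122, 0.0927]
ee_rot: [-0.171, -3.137, -0.0]
force: [-0.8, 0.1, 1.0]
width: 0.006
```

```bash
python3 st.py
```

```text
31.55 [0.4963 0.0122 0.0927] yaw -0.1089 tz [-2.e-04  0.e+00 -1.e+00] F [-0.78  0.09  0.98] M [0.089 0.153 0.028] w 0.51
carrier rel: along x -0.0886 lateral y -0.0002
```

send_rows:
  deltas:
    - [[0.0004,0,0],[0,0,0],0.0]
    - [[0.0004,-0.0001,0],[0,0,0],0.0]
    - [[0.0004,0,0],[0,0,0],0.0]
    - [[0.0004,-0.0001,0],[0,0,0],0.0]
    - [[0.0004,0,0],[0,0,0],0.0]
    - [[0.0004,-0.0001,0],[0,0,0],0.0]
    - [[0.0004,0,0],[0,0,0],0.0]
    - [[0,0,0],[0,0,0],0.0]
    - [[0,0,0],[0,0,0],0.0]
    - [[0,0,0],[0,0,0],0.0]

```text
clock: 32.55
position: [0.4965, 0.0122, 0.092]
ee_rot: [-0.17, -3.132, -0.0]
force: [-9.3, 1.5, 3.4]
width: 0.004
```

```bash
python3 st.py
```

```text
32.55 [0.4965 0.0122 0.092 ] yaw -0.1087 tz [-5.1e-03  3.0e-04 -1.0e+00] F [-9.31  1.46  3.37] M [0.279 1.998 0.014] w 0.4
carrier rel: along x -0.0884 lateral y -0.0003
```

Solid stop at 9 N, so the head is seated. Back off straight, lift, and repeat the wrist look from the same pose.

send_rows:
  deltas:
    - [[-0.002,0.0002,0],[0,0,0],0.0]
    - [[-0.005,0.0005,0],[0,0,0],0.0]
    - [[-0.015,0.0016,0],[0,0,0],0.0]
    - [[-0.018,0.0018,0],[0,0,0],0.0]
    - [[0,0,0.02],[0,0,0],0.0]
    - [[0,0,0.03],[0,0,0],0.0]
    - [[0,0,0.03],[0,0,0],0.0]
    - [[0,0,0.03],[0,0,0],0.0]
    - [[0,0,0.03],[0,0,0],0.0]
    - [[0,0,0],[0,0,0],0.0]

```text
clock: 33.55
position: [0.462, 0.0161, 0.2366]
ee_rot: [0.171, 3.129, 0.004]
force: [-0.2, -1.0, -0.3]
width: 0.002
```

send_rows:
  deltas:
    - [[0.02,-0.002,0],[0,0,0],0.0]
    - [[0.02,-0.0022,0],[0,0,0],0.0]
    - [[0.02,-0.0022,0],[0,0,0],0.0]
    - [[0.02,-0.0022,0],[0,0,0],0.0]
    - [[0.02,-0.0022,0],[0,0,0],0.0]
    - [[0.02,-0.0022,0],[0,0,0],0.0]
    - [[0.02,-0.0022,0],[0,0,0],0.0]
    - [[0.017,-0.0019,0],[0,0,0],0.0]
    - [[0,0,0],[0,0,0],0.0]
    - [[0,0,0],[0,0,0],0.0]

```text
clock: 34.55
position: [0.6159, -0.0013, 0.2319]
ee_rot: [-0.171, -3.136, 0.001]
force: [0.3, -0.1, 0.2]
width: 0.004
```

```bash
python3 st.py; python3 - <<'E'
from h import *
p=camera_params("wrist");im=get_image("wrist")[:,:,::-1];cv2.imwrite("pics/w7.png",im)
ax=np.array([.9941,-.1088]);c=np.array([.5844,.0028])
u0=proj(p,[*(c-.01*ax),.11]).astype(int);x0,y0=u0[0]-50,u0[1]-45;print(x0,y0)
for k,a,z in(("post front top",0,.115),("shoulder head top",0,.113),("head back top",-.014,.113)):print(k,((proj(p,[*(c+a*ax),z])-[x0,y0]+.5)*8-.5).round(1))
cv2.imwrite("pics/w7b.png",cv2.resize(im[y0:y0+75,x0:x0+100],(800,600),interpolation=cv2.INTER_CUBIC))
for n in("top","scene"):cv2.imwrite(f"pics/{n}7.png",get_image(n)[:,:,::-1])
E
```

```text
34.55 [ 0.6159 -0.0013  0.2319] yaw -0.1093 tz [-8.e-04 -4.e-04 -1.e+00] F [ 0.34 -0.12  0.24] M [0.064 0.073 0.022] w 0.34
carrier rel: along x 0.0317 lateral y -0.0006
206 103
post front top [403.9 446.6]
shoulder head top [403.8 444.3]
head back top [403.9 335.3]
```

View pics/w7b.png

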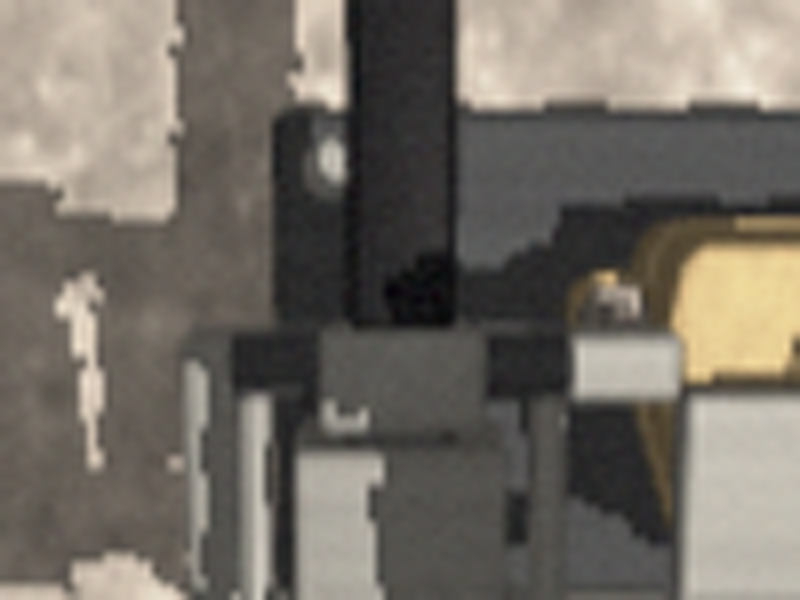

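```bash
python3 - <<'E'
from h import *
for n,x0,y0 in(("w6",205,94),("w7",206,103)):
    g=cv2.cvtColor(cv2.imread(f"pics/{n}.png"),cv2.COLOR_BGR2GRAY).astype(float)
    x=x0+54; print(n,[ (r,int(v)) for r,v in enumerate(g[y0+30:y0+75,x-3:x+3].mean(1).round(),start=y0+30)])
    print("  yoke front edge col",[int(v) for v in g[y0+35:y0+65,x0+77:x0+81].mean(1)])
E
```

```text
w6 [(124, 49), (125, 50), (126, 50), (127, 49), (128, 50), (129, 51), (130, 50), (131, 50), (132, 50), (133, 50), (134, 51), (135, 45), (136, 30), (137, 16), (138, 19), (139, 16), (140, 17), (141, 17), (142, 16), (143, 20), (144, 16), (145, 66), (146, 88), (147, 88), (148, 89), (149, 88), (150, 86), (151, 87), (152, 86), (153, 85), (154, 82), (155, 83), (156, 81), (157, 77), (158, 63), (159, 62), (160, 73), (161, 77), (162, 80), (163, 82), (164, 83), (165, 83), (166, 82), (167, 78), (168, 79)]
  yoke front edge col [56, 42, 43, 42, 44, 46, 48, 51, 58, 96, 109, 143, 139, 121, 102, 74, 81, 136, 185, 196, 191, 187, 184, 183, 147, 86, 52, 46, 44, 43]
w7 [(133, 48), (134, 38), (135, 24), (136, 22), (137, 16), (138, 16), (139, 19), (140, 14), (141, 20), (142, 16), (143, 24), (144, 68), (145, 88), (146, 89), (147, 88), (148, 88), (149, 88), (150, 87), (151, 86), (152, 84), (153, 83), (154, 83), (155, 81), (156, 72), (157, 57), (158, 56), (159, 72), (160, 79), (161, 80), (162, 83), (163, 83), (164, 83), (165, 80), (166, 80), (167, 80), (168, 82), (169, 82), (170, 82), (171, 82), (172, 82), (173, 83), (174, 82), (175, 80), (176, 78), (177, 79)]
  yoke front edge col [94, 134, 130, 118, 100, 74, 94, 147, 185, 195, 191, 188, 186, 182, 144, 85, 57, 55, 53, 47, 45, 43, 42, 40, 41, 42, 41, 40, 41, 47]
```

The head-to-post spacing is the same before and after the nudge: 13.7 px, about 14 mm, which is the head's own length. So the pin was already home, and the dark line is just the joint. I'll retreat and check that nothing changed.

send_rows:
  deltas:
    - [[-0.02,-0.02,0.005],[0,0,0],0.0]
    - [[-0.025,-0.03,0],[0,0,0],0.0]
    - [[-0.03,-0.035,0],[0,0,0],0.0]
    - [[-0.03,-0.035,0],[0,0,0],0.0]
    - [[-0.03,-0.035,0],[0,0,0],0.0]
    - [[-0.03,-0.035,0],[0,0,0],0.0]
    - [[-0.03,-0.035,0],[0,0,0],0.0]
    - [[-0.025,-0.03,0],[0,0,0],0.0]
    - [[-0.02,-0.03,0],[0,0,0],0.0]
    - [[0,0,0],[0,0,0],0.0]

```text
clock: 35.7
position: [0.3726, -0.2898, 0.2384]
ee_rot: [0.182, 3.135, -0.002]
force: [0.6, -0.4, -0.9]
width: 0.005
```

send_rows:
  deltas:
    - [[0,0,0],[0,0,0],0.0]
    - [[0,0,0],[0,0,0],0.0]
    - [[0,0,0],[0,0,0],0.0]
    - [[0,0,0],[0,0,0],0.0]
    - [[0,0,0],[0,0,0],0.0]
    - [[0,0,0],[0,0,0],0.0]
    - [[0,0,0],[0,0,0],0.0]
    - [[0,0,0],[0,0,0],0.0]
    - [[0,0,0],[0,0,0],0.0]
    - [[0,0,0],[0,0,0],0.0]

```text
clock: 36.7
position: [0.3762, -0.2861, 0.2377]
ee_rot: [-0.171, -3.137, -0.0]
force: [-0.8, 0.1, 0.3]
width: 0.001
```

```bash
python3 st.py; python3 - <<'E'
from h import *
for n,(r0,r1,c0,c1) in(("top",(132,203,195,225)),("scene",(125,180,200,250))):
    im=get_image(n)[:,:,::-1];cv2.imwrite(f"pics/{n}8.png",im)
    d=cv2.absdiff(im.astype(np.uint8),cv2.imread(f"pics/{n}5.png"))[r0:r1,c0:c1].max(2);print(n,d.mean(),(d>40).sum(),np.argwhere(d>40)[:12].tolist())
E
```

```text
36.7 [ 0.3762 -0.2861  0.2377] yaw -0.109 tz [-0.e+00  1.e-04 -1.e+00] F [-0.81  0.1   0.33] M [-0.011  0.01  -0.023] w 0.13
carrier rel: along x -0.1755 lateral y -0.3098
top 2.0093896713615025 1 [[15, 20]]
scene 1.7265454545454546 0 []
```

Nothing has changed since the ring was seen flat: the pin is home, the ring is down, and the robot is clear.

```bash
python3 -c "
from cell import job
print(job.sign_off())"
```

```text
the job is handed in; nothing more can be done
None
```

The flask carrier is locked. The linch pin is fully home in the drilled post, and the ring is flipped over the top of the post and lying flat past the pin's end. I handed the job in at about 37 s of the 72 s allowed.

- **Hole:** Two cameras put the real hole about 3 mm towards -y of the drawn position. The pin went in there on the first try with almost no resistance.
- **Pin:** The shoulder came up against the post at about 8 N, at the depth I had predicted.
- **Ring:** It took about 5.5 N to push the ring over the post, and the force then dropped away as it snapped. In both overhead views the bow lay within about 1.5 pixels of where a flat ring should be.
- **Check that disagreed:** One close-up suggested the head might stand about 1.4 mm off the post. I pushed it gently from behind, and it stopped solidly at 9 N. The spacing between head and post was the same before and after, so the pin was already home.
- **Final state:** Before and after that push, the pictures around the carrier were practically identical. The arm was clear and touching nothing, and I saw nothing else on the bench disturbed. I did not run a separate check of the rest of the bench.

I viewed 12 pictures, two over the budget of 10.

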